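# Hold the fume cabinet's visor at the set opening for an airflow reading

### The job

The soldering fume cabinet on the bench is due for its airflow reading. First turn the fan selector on its roof to speed two (the click with two dots), leaving the visor shut until the fan is at that speed; then raise the clear front visor until it is in line with the pointer clamped on the side cheek, and finish while still holding it there, as it has no stay and falls shut when let go. Leave the pointer and the things on the bench as they are.

Things in the scene. Friction and masses are not known exactly. Their poses are not given: they have to be found in the camera images.
- cabinet: White steel fume cabinet fixed on the bench, 340 wide, 300 deep (plus 95 mm of fan box and spigot behind), 262 mm high. Origin: centre of its underside. x points to its back, -x to its sloping visor, y to its left (the cheek with the pointer), z up. Side cheeks of 150 mm radius about the hinge, outer faces 170 mm either side of the middle, flank the visor.
- selector_grip (a point): Point on the selector's upright axis to grip: 31 mm above its foot, 295 mm above the bench, 7 mm under the knob's top. The knob is a black bar 42 x 14 mm, 30 mm tall, on an 8 mm thick disc of 48 mm diameter on the roof. This point's x axis runs along the bar to the white-lined pointed end, its z is up. Roof round it is flat for 45 mm or more.
- selector (a joint): Angle of the fan selector in rad, growing clockwise seen from above. Four clicks 30 degrees apart on the dial plate: 0 = off (ring), 0.524 = speed one (one dot), 1.047 = speed two (two dots in a row), 1.571 = speed three (three dots), where it stops. A sprung ball draws it into the nearest click; turning it past one takes about 0.1 N m. It starts at off or speed one.
- visor (a joint): Opening angle of the visor in rad: 0 = shut (sloping 0.58 rad from upright, resting on the sill), growing as its lower edge swings outward and up, 1.0 at most (almost level). The hinge is free: the visor (clear sheet in an aluminium frame, 320 x 235 mm, 10 mm thick, 0.4 to 0.65 kg) falls shut when let go.
- visor_hinge (a point): Middle of the visor's hinge line, which runs along the cabinet's y axis; 20 mm in front of the cabinet's middle, 260 mm above the bench. Axes as the cabinet's. The visor turns about +y: its lower edge goes to -x and up.
- visor_handle (a point): Middle of the visor's handle, a round dark steel bar of 14 mm diameter, 136 mm long along y, 45 mm out from the visor's mid-plane (33 mm clear behind it), 215 mm down it from the hinge line. Turns with the visor: x points square through the visor from outside to inside, y along the bar, z up the visor to the hinge. When shut it is 105 mm above the bench, 155 mm in front of the hinge.
- visor_edge (a point): Point on the left side edge of the visor, in its mid-plane, 190 mm down from the hinge line, 160 mm left of the middle. Axes as at the handle.
- index_tip (a point): Point on the pointer: a dark steel clamp with a brass screw on the rim of the left cheek and a thin blade that points away from the hinge; 190 mm from the hinge line, 173 mm left of the middle. Its z axis points to the hinge: when the visor is on the mark, its z axis and the visor's are parallel. It stays put.
- index (a joint): Angle in rad at which the pointer is clamped, counted like the visor's: the visor is on the mark when joint visor equals this value. 0.45 to 0.85.
- multimeter: Grey handheld meter lying on the bench, 170 x 85 x 50 mm; origin under its centre. Bystander: leave alone.
- tape_roll: Small roll of amber tape lying flat, 68 mm across, 19 mm high; origin under its centre. Bystander: leave alone.
- screwdriver: Screwdriver with a yellow handle lying on the bench, 170 mm long, 26 mm thick; origin under its middle. Bystander: leave alone.
- parts_tray: Grey divided tray for small parts, 120 x 160 x 35 mm; origin under its centre. Bystander: leave alone.

How it is judged (in metres and radians):
On the way, in this order (a step that is already met when the one before it is completed fails the run):
1. the fan selector rests at speed two, the visor still shut (value of joint selector between 0.9 and 1.2 rad and value of joint visor below 0.1 rad), for 0.3 s.
2. the visor is in line with the pointer (angle between the z axis of visor_edge and the z axis of index_tip, either way round below 0.06 rad), for 0.3 s.
At the end, for the whole second after the job is handed in: The visor stands still, within 3.4 degrees (0.06 rad) of the pointer, carried by the gripper's fingers (they push on it with more than 1 N); the fan selector is in its speed-two click (within 0.15 rad) (angle between the z axis of visor_edge and the z axis of index_tip, either way round below 0.06 rad and value of joint visor above 0.35 rad and velocity of joint visor between -0.1 and 0.1 rad/s and contact force between the fingers and visor above 1 N and value of joint selector between 0.9 and 1.2 rad); the arm keeps its last pose, push and grip.
It fails at once if the visor is raised more than 0.12 rad while the selector is not at speed two (value of joint visor above 0.12 rad and (value of joint selector below 0.85 rad or value of joint selector above 1.25 rad)).
It fails at once if the pointer is shifted by more than 8 mm (distance of index_tip from where it was at the start of the episode above 0.008 m).
It fails at once if a thing on the bench is shifted by more than 30 mm (distance of any of multimeter, tape_roll, screwdriver, parts_tray from where it was at the start of the episode above 0.03 m).
It also fails if it takes over 51 s, if anything falls off the work surface, if the arm or the gripper's body presses on something with over 40 N, if the wrist force passes 120 N, or if a joint passes its speed limit or range.

### The arm

A 7-joint arm with a two-finger parallel gripper is mounted at the origin on the work surface. World frame = base frame: x ahead of the robot, y to its left, z up, the work surface at z = 0. Lengths are in mm, angles in rad, forces in N, time in s.
With the tool pointing down it reaches from about 400 to 900 mm from the base axis. Payload 5.6 kg.
Tool frame: the origin (TCP) lies on the centre line of the jaws, within the pads' length; the fingertips stand ctrl.tip_extent ahead of it and the grasp point (between the pads) lies 2 mm behind it (ctrl.tip_extent is the distance from the TCP to the fingertips, in mm); z points along the fingers, y is the line along which they close (so a half turn about z gives the same grasp; the last joint's range is limited). The gripper opens to 92 mm and grips with 3 to 60 N. Pads are 20 mm wide; open, the fingers measure 128 mm over their backs; the gripper's body (75 mm by 189 mm) begins 69 mm behind the grasp point.
Start: joints at [1.153, 0.468, -0.012, 1.603, 0.006, 1.071, -0.056], TCP at [237.916, -604.9, 231.592] pointing down, gripper open.
Joint ranges: [-2.53, 2.53], [-0.31, 2.02], [-1.57, 1.55], [0.28, 2.44], [-1.29, 4.43], [0.15, 1.84], [-2.92, 2.92]. Speed limits (rad/s): [2.57, 2.57, 3.14, 3.14, 3.14, 3.14, 3.14].

### API

Orientations are given as [roll, pitch, yaw] about the fixed x, y, z axes, in that order (R = Rz(yaw) Ry(pitch) Rx(roll)).
In Python, from workcell import ctrl, viewer, job gives the robot as it stands.
- The arm moves only by the tool move_arm, never from a script. Its argument "deltas" is text: rows parted by semicolons, each of 7 numbers parted by spaces: the turn, a rotation vector about the tool's x, y, z in rad, then the shift along the tool's x, y, z in mm, then the opening, from 0 (shut) to 1 (fully open). A call has 1 to 12 rows; each row shifts and turns the commanded pose from where the row before left it, along the tool's axes as they then stand; what a row does not reach is not made up. A row lasts 1/12 s, in which the tool goes at most 41.7 mm and 7.16 degrees, less where a joint would pass 70% of its speed; a pose out of reach is approached as far as the arm can. A call with a gripper value outside its range is refused whole. The fingers move at their own pace and stop on an object; "squeeze" is the grip in N (left out, the last holds). Time passes only in rows, so rows that do not move let the fingers close. It gives the time, the measured TCP pose, the force, the opening and the grip force at its end, in the units of the state.
- ctrl.get_state(): the state, without advancing time (a new reading comes with each control period).
- viewer.get_image(name): name is "scene" or "top"; returns a dict with "pixels" (480x640x3 uint8, red, green, blue), "depth" (480x640 float32, mm along the optical axis (not along the pixel's ray), 0 where there is no reading), "fx", "fy", "cx", "cy" (pixels), "world_from_camera" (4x4, takes a point from camera to world coordinates). Camera axes: x right, y down, z forward; pixel columns grow to the right and rows downward; lengths in mm; the calibration is good to about 2 mm. A picture is of the moment at which its call begins.
- job.hand_in(): hands the job in; it is judged then, once.
The state is a dict: "clock": time; "joints": joint angles; "qvel": joint speeds; "joint_efforts": joint torques, N m; "tool_pos": TCP position; "ee_rot": TCP orientation; "ft_force": force on the tool from outside, world axes, zero at the start; "wrist_torque": the same for the moment, N m; "gripper_width": finger opening in mm; "grip_force": force on a finger pad.
Only numpy, scipy, OpenCV 4.12 (cv2) and the standard library are available. Lean on these libraries where they do the work, as an engineer would, in place of code of your own. Each camera call takes 0.05 s, during which the arm holds its last target. There are 200 camera calls.

## Working session

There is one attempt and no reset: what is moved stays moved. The work goes in short steps, Python scripts to look and compute and a tool call to move; the robot and the scene stay as the last step left them, time stands still between calls to the robot, and variables do not carry over. Pictures are saved under pics/ and viewed, at most 10 in all, crops included, and the job is handed in when it is done.

Besides the shell and the picture viewer there is one more tool, called as name(argument=value, ...) on one line, values as JSON. move_arm: Moves the arm, as the interface text tells. Its arguments: {"type":"object","properties":{"deltas":{"type":"string"},"squeeze":{"type":"number"}},"required":["deltas"]}

```bash
mkdir -p pics; ls; cat > h.py <<'E'
import numpy as np, cv2
from workcell import ctrl, viewer, job
def snap(cam,tag):
    im=viewer.get_image(cam); np.savez(f'pics/{tag}.npz',**im)
    cv2.imwrite(f'pics/{tag}.png',im['pixels'][:,:,::-1]); return im
def pt(im,u,v,d=None):
    d=im['depth'][int(round(v)),int(round(u))] if d is None else d
    T=im['world_from_camera']
    return (T@[(u-im['cx'])/im['fx']*d,(v-im['cy'])/im['fy']*d,d,1])[:3]
def atz(im,u,v,z):
    T=im['world_from_camera']; r=T[:3,:3]@[(u-im['cx'])/im['fx'],(v-im['cy'])/im['fy'],1]
    return T[:3,3]+r*(z-T[2,3])/r[2]
E
python3 - <<'E'
from h import *
for c in('scene','top'):
    im=snap(c,c+'0'); print(c,im['fx'],im['world_from_camera'].round(3).tolist())
print(ctrl.get_state(), ctrl.tip_extent)
E
```

```text
pics
scene 440.4197087498275 [[-0.454, 0.61, -0.649, 1285.582], [0.891, 0.321, -0.322, 360.602], [0.012, -0.724, -0.69, 1006.775], [0.0, 0.0, 0.0, 1.0]]
top 554.8472465945291 [[0.024, -0.991, 0.134, 331.692], [-0.999, -0.027, -0.018, 10.347], [0.021, -0.133, -0.991, 1600.194], [0.0, 0.0, 0.0, 1.0]]
{'clock': 0.1, 'joints': array([ 1.15302077,  0.46826322, -0.01158561,  1.60350718,  0.00600921,
        1.07143129, -0.05628919]), 'qvel': array([ 0.00037002, -0.00276058,  0.00134779, -0.00136032, -0.00055307,
       -0.00189796, -0.00079031]), 'joint_efforts': array([ 2.77765575e-04, -5.21642983e+01, -1.25034971e-02, -2.44362652e+01,
       -5.67054749e-02,  1.41954602e-02,  6.64834101e-05]), 'tool_pos': array([ 237.68703796, -604.45173535,  230.76247475]), 'ee_rot': array([-3.14002299e+00,  1.30450685e-04,  3.74710941e-01]), 'ft_force': array([0.50355557, 0.33531254, 0.34281274]), 'wrist_torque': array([ 0.03435502,  0.01174965, -0.05235654]), 'grip_force': 0.0, 'gripper_width': 92.30625024148307} 17.0
```

View pics/scene0.png

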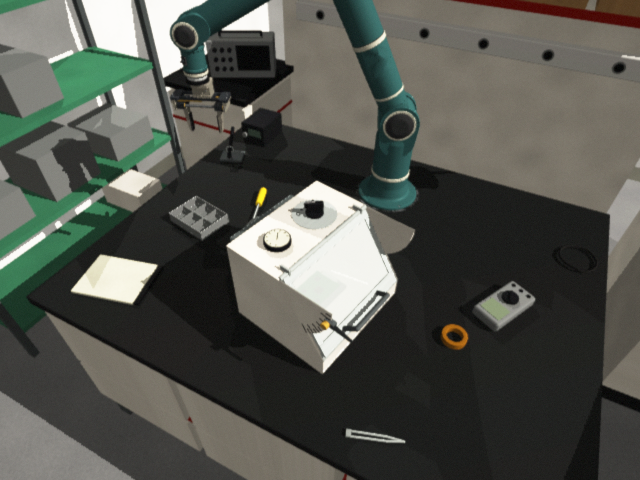

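View pics/top0.png

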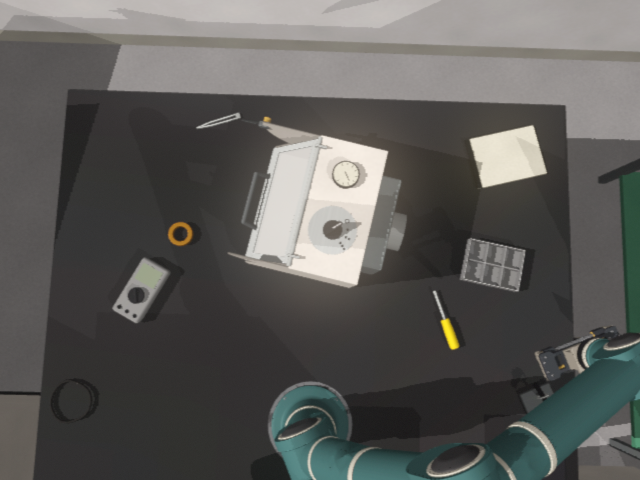

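The scene shows the cabinet with the visor facing world +y, the knob at about (315,208) in the scene view and (333,230) in the top view, and the pointer on the far cheek at (325,325). I'll enlarge the dial and the pointer.

```bash
python3 - <<'E'
from h import *
a=dict(np.load('pics/top0.npz')); b=dict(np.load('pics/scene0.npz'))
A=cv2.resize(a['pixels'][195:270,290:390,::-1],None,fx=6,fy=6,interpolation=2)  # 600x450
B=cv2.resize(a['pixels'][100:300,220:420,::-1],None,fx=3,fy=3,interpolation=2)
C=cv2.resize(b['pixels'][180:380,225:405,::-1],None,fx=3,fy=3,interpolation=2)
D=cv2.resize(b['pixels'][190:235,285:345,::-1],None,fx=6,fy=6,interpolation=2)
cv2.imwrite('pics/A.png',np.vstack([A[:,:450],])); 
o=np.zeros((600,800,3),np.uint8); o[:450,:600]=A; cv2.imwrite('pics/A.png',A)
o=np.zeros((600,800,3),np.uint8); o[:,:540]=C; o[:270,540:]=D[:,40:300]; cv2.imwrite('pics/C.png',o)
cv2.imwrite('pics/B.png',B)
E
```

```text
(no output)
```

View pics/A.png

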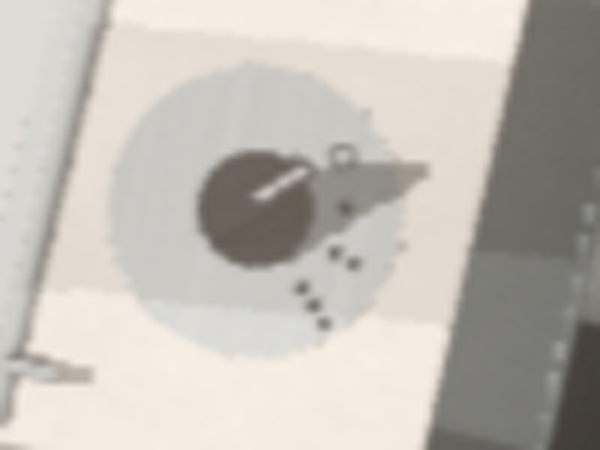

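View pics/C.png

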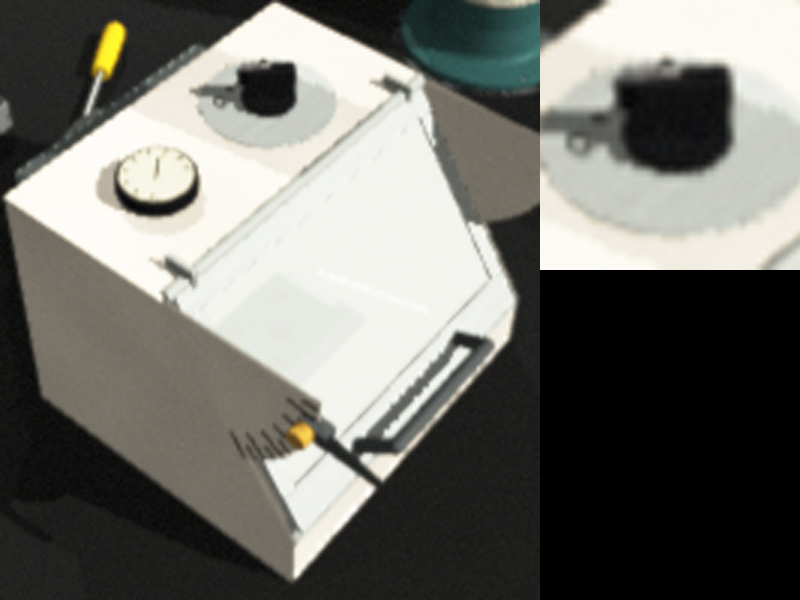

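View pics/B.png

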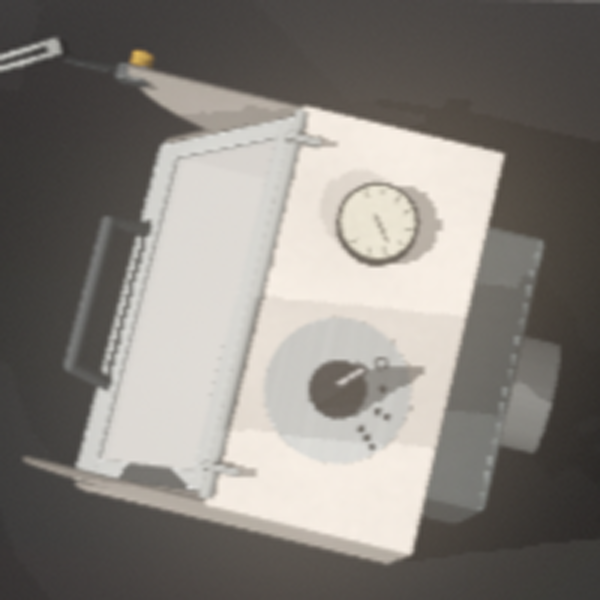

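Selector: the white line at about (260..307,195..172) in crop A points at the ring (343,155), so it starts at off and speed two is 60° clockwise. The pointer blade runs from (325,435) to (380,485) in crop C, with the brass screw at (300,435). Next I'll fit the cabinet pose and the pointer angle.

```bash
python3 - <<'E'
from h import *
a=dict(np.load('pics/top0.npz')); b=dict(np.load('pics/scene0.npz'))
B=lambda u,v:(220+u/3-.33,100+v/3-.33); A=lambda u,v:(290+u/6-.42,195+v/6-.42); C=lambda u,v:(225+u/3-.33,180+v/3-.33)
P={}
for n,p in dict(FL=(303,107),BL=(503,155),BR=(412,553)).items(): P[n]=atz(a,*B(*p),262); print(n,P[n].round(1),pt(a,*B(*p)).round(1))
for n,p in dict(BR=(275,2),BL=(8,195)).items(): print('sc',n,atz(b,*C(*p),262).round(1))
v=P['BL']-P['BR']; w=P['BL']-P['FL']; print(np.linalg.norm(v),np.linalg.norm(w))
y1=np.arctan2(-v[0],v[1]); y2=np.arctan2(w[1],w[0]); print('yaw',y1,y2)
# whole roof plane points via depth: min area rect
K=[]
for im,nm in((a,'top'),(b,'sc')):
    d=im['depth'].astype(float); vv,uu=np.mgrid[:480,:640]
    X=np.stack([(uu-im['cx'])/im['fx']*d,(vv-im['cy'])/im['fy']*d,d],-1)@im['world_from_camera'][:3,:3].T+im['world_from_camera'][:3,3]
    m=(abs(X[...,2]-262)<6)&(d>0)&(X[...,0]>200)&(X[...,0]<900)&(abs(X[...,1])<400)
    m=cv2.morphologyEx(m.astype(np.uint8),cv2.MORPH_OPEN,np.ones((5,5)))>0
    r=cv2.minAreaRect(X[m][:,:2].astype(np.float32)); print(nm,m.sum(),r,np.median(X[m][:,2]))
    k=(X[...,2]>288)&(X[...,2]<306)&(d>0)&(X[...,0]>400)&(X[...,0]<750)&(abs(X[...,1])<300)
    print('knob',k.sum(),X[k].mean(0), cv2.minAreaRect(X[k][:,:2].astype(np.float32)))
print('disc',atz(a,*A(255,210),272)[:2],'line',[atz(a,*A(*p),302)[:2].round(1) for p in((260,195),(307,172))])
for n,p in dict(ring=(343,155),one=(345,208),two=(344,258),three=(312,305)).items(): print(n,atz(a,*A(*p),263)[:2].round(1))
for nm,im,pts in(('sc',b,[C(325,435),C(380,485),C(350,458)]),('top',a,[B(125,70),B(65,60)])):
    for p in pts: print(nm,p,pt(im,*p).round(1))
E
```

```text
FL [749.2  -4.6 262. ] [749.5  -4.6 261.1]
BL [ 713.3 -171.4  262. ] [ 711.9 -170.7  267. ]
BR [ 382.8 -101.1  262. ] [ 392.6 -122.7    3.5]
sc BR [ 377.9 -103.   262. ]
sc BL [ 709.2 -172.7  262. ]
337.93894555718856 170.64290859113387
yaw -1.7803192125285214 -1.7829349059944526
top 5506 ((566.5205078125, -52.808258056640625), (171.0144500732422, 341.0487365722656), 77.83808135986328) 262.97694609572375
knob 112 [513.09414088 -38.5364622  301.73024762] ((570.927001953125, -59.61005401611328), (33.27019119262695, 164.30642700195312), 69.58069610595703)
sc 4422 ((566.0264282226562, -49.235023498535156), (183.51513671875, 343.8409423828125), 77.97703552246094) 264.6073666902883
knob 145 [516.08522704 -39.76691248 298.64316839] ((513.3138427734375, -41.577632904052734), (17.85079574584961, 48.3295783996582), 34.415828704833984)
disc [511.82845295 -37.88064962] line [array([513.8, -38.6]), array([523.4, -57. ])]
ring [536.6 -73.5]
one [514.9 -74.7]
two [494.4 -74.7]
three [474.9 -62.1]
sc (333.00333333333333, 324.67) [788.8 148.5 244.7]
sc (351.3366666666667, 341.33666666666664) [797.6 195.3 228. ]
sc (341.3366666666667, 332.33666666666664) [791.6 169.4 234.9]
top (261.3366666666667, 123.00333333333333) [783.4 146.2 240.9]
top (241.33666666666664, 119.67) [870.6 229.6   3.7]
```

```bash
cat >> h.py <<'E'
YAW=-1.782; ux=np.array([np.cos(YAW),np.sin(YAW),0]); uy=np.array([-ux[1],ux[0],0]); Hn=np.array([583.3,30.6,260.])
def cab(p): q=np.asarray(p)-Hn; return np.stack([q@ux,q@uy,q[...,2]],-1)   # hinge-centred cabinet axes
def ray_y(im,u,v,y):
    T=im['world_from_camera']; r=T[:3,:3]@[(u-im['cx'])/im['fx'],(v-im['cy'])/im['fy'],1]
    o=cab(T[:3,3]); d=cab(Hn+r); return o+d*(y-o[1])/d[1]
def opening(c): return np.arctan2(-c[...,0],-c[...,2])-.58
def handle(th):
    s=.58+th; d=-ux*np.sin(s)-np.array([0,0,np.cos(s)]); n=-ux*np.cos(s)+np.array([0,0,np.sin(s)])
    return Hn+215*d+45*n
def cloud(im):
    d=im['depth'].astype(float); v,u=np.mgrid[:480,:640]; T=im['world_from_camera']
    return np.stack([(u-im['cx'])/im['fx']*d,(v-im['cy'])/im['fy']*d,d],-1)@T[:3,:3].T+T[:3,3]
E
python3 - <<'E'
from h import *
b=dict(np.load('pics/scene0.npz')); a=dict(np.load('pics/top0.npz'))
for u,v in((335,442),(345,453),(360,467),(380,485)):
    c=ray_y(b,225+u/3-.33,180+v/3-.33,173); print(c.round(1),np.hypot(c[0],c[2]).round(1),opening(c).round(3))
c=cab(cloud(b)); m=(abs(c[...,1]-173)<8)&(np.hypot(c[...,0],c[...,2])>155)&(np.hypot(c[...,0],c[...,2])<235)&(c[...,2]>-120)&(c[...,0]<0)
print(m.sum()); q=c[m]; 
for r in (155,165,175,185,195,205,215): 
    R=np.hypot(q[:,0],q[:,2]); k=abs(R-r)<5; print(r,k.sum(),opening(q[k]).round(2))
# gauge check: far-cheek bottom corner pixel / cheek vertices
print('tape',atz(a,180,233,19),'handle0',handle(0),[handle(t).round(0) for t in(.5,.7,.85)])
c=cab(cloud(b)); X=cloud(b)
mh=(abs(c[...,1])<60)&(np.linalg.norm(c-np.array([-155,0,-155]),axis=-1)<66)&(b['pixels'].max(-1)<90)
print('handle seen',mh.sum(),np.median(c[mh],0))
E
```

```text
[-164.9  173.   -21.1] 166.3 0.863
[-173.9  173.   -26. ] 175.9 0.842
[-187.2  173.   -30.4] 189.7 0.83
[-204.8  173.   -35.5] 207.8 0.819
130
155 19 [0.88 0.88 0.88 0.88 0.89 0.88 0.88 0.88 0.88 0.87 0.89 0.87 0.84 0.86
 0.86 0.83 0.85 0.79 0.81]
165 30 [0.88 0.89 0.86 0.87 0.87 0.87 0.86 0.88 0.84 0.87 0.85 0.87 0.87 0.85
 0.82 0.82 0.85 0.87 0.86 0.86 0.8  0.81 0.81 0.82 0.84 0.85 0.81 0.84
 0.81 0.78]
175 25 [0.85 0.87 0.85 0.85 0.84 0.87 0.85 0.87 0.86 0.83 0.83 0.84 0.86 0.84
 0.87 0.84 0.81 0.81 0.83 0.86 0.8  0.82 0.82 0.79 0.79]
185 18 [0.85 0.87 0.85 0.86 0.85 0.85 0.86 0.84 0.83 0.83 0.85 0.84 0.82 0.83
 0.85 0.84 0.81 0.82]
195 21 [0.84 0.84 0.84 0.83 0.85 0.84 0.83 0.82 0.83 0.82 0.84 0.84 0.84 0.83
 0.84 0.82 0.84 0.82 0.83 0.8  0.82]
205 17 [0.84 0.83 0.84 0.84 0.84 0.83 0.82 0.84 0.83 0.82 0.83 0.8  0.83 0.84
 0.82 0.82 0.82]
215 0 []
tape [524.40252388 387.45737536  19.        ] handle0 [615.89141525 182.61140131 104.82160742] [array([627., 237., 198.]), array([629., 245., 241.]), array([629., 245., 274.])]
handle seen 61 [-152.13709664    0.82252747 -145.60746208]
```

move_arm(deltas="0 0 0.1 0 0 -41 0.55;0 0 -0.11 0 0 -41 0.5;0 0 -0.11 0 0 -41 0.5;0 0 -0.11 10 -10 -20 0.5", squeeze=30)

```text
clock: 0.43
tool_pos: [241.0, -594.1, 379.4]
ee_rot: [3.135, 0.003, 0.607]
ft_force: [-0.5, 0.8, 1.2]
gripper_width: 67.4
grip_force: 0.0
```

```bash
cat >> h.py <<'E'
from scipy.spatial.transform import Rotation as Ro, Slerp
def plan(tp,tR,n,grip):
    s=ctrl.get_state(); p=np.array(s['tool_pos']); R=Ro.from_euler('xyz',s['ee_rot'])
    S=Slerp([0,1],Ro.concatenate([R,tR])); P=[p+(np.asarray(tp)-p)*k/n for k in range(n+1)]; out=[]
    for k in range(n):
        A,B=S(k/n),S((k+1)/n); w=(A.inv()*B).as_rotvec(); d=A.inv().apply(P[k+1]-P[k])
        out.append(' '.join(f'{x:.4g}' for x in [*w.round(3),*d.round(1),grip]))
    print('joints',np.round(s['joints'],2))
    for i in range(0,n,12): print(';'.join(out[i:i+12]))
E
python3 -c "
from h import *
plan([512.5,-38,340],Ro.from_euler('xyz',[np.pi,0,2.145]),18,.5)"
```

```text
joints [ 1.17  0.35 -0.05  1.44  0.02  1.34  0.15]
0 0 -0.085 30 -16.8 2 0.5;0 0 -0.085 31.3 -14.2 2 0.5;0 0 -0.085 32.4 -11.4 2 0.5;0 0 -0.085 33.3 -8.6 2 0.5;0 0 -0.085 33.9 -5.8 2.1 0.5;0 0 -0.085 34.3 -2.8 2.1 0.5;0 0 -0.085 34.4 0.1 2.1 0.5;0 0 -0.085 34.3 3 2.1 0.5;0 0 -0.085 33.9 5.9 2.1 0.5;0 0 -0.085 33.2 8.8 2.1 0.5;0 0 -0.085 32.4 11.6 2.1 0.5;0 0 -0.085 31.3 14.3 2.1 0.5
0 0 -0.085 29.9 17 2.2 0.5;0 0 -0.085 28.4 19.4 2.2 0.5;0 0 -0.085 26.6 21.8 2.2 0.5;0 0 -0.085 24.6 24 2.2 0.5;0 0 -0.085 22.5 26 2.2 0.5;0 0 -0.085 20.2 27.8 2.2 0.5
```

move_arm(deltas="0 0 -0.085 30 -17 2 0.5;0 0 -0.085 31 -14 2 0.5;0 0 -0.085 32 -11 2 0.5;0 0 -0.085 33 -9 2 0.5;0 0 -0.085 34 -6 2 0.5;0 0 -0.085 34 -3 2 0.5;0 0 -0.085 34 0 2 0.5;0 0 -0.085 34 3 2 0.5;0 0 -0.085 34 6 2 0.5;0 0 -0.085 33 9 2 0.5;0 0 -0.085 32 12 2 0.5;0 0 -0.085 31 14 2 0.5")

```text
clock: 1.43
tool_pos: [423.6, -221.7, 350.3]
ee_rot: [-3.141, 0.0, 1.629]
ft_force: [0.9, -0.6, 0.9]
gripper_width: 45.8
grip_force: 0.0
```

move_arm(deltas="0 0 -0.085 30 17 2 0.5;0 0 -0.085 28 19 2 0.5;0 0 -0.085 27 22 2 0.5;0 0 -0.085 25 24 2 0.5;0 0 -0.085 22 26 2 0.5;0 0 -0.085 20 28 2 0.5;0 0 0 0 0 0 0.5;0 0 0 0 0 0 0.5")

```text
clock: 2.1
tool_pos: [515.6, -37.0, 338.0]
ee_rot: [-3.141, -0.001, 2.138]
ft_force: [0.2, -0.5, -0.9]
gripper_width: 46.0
grip_force: 0.0
```

```bash
python3 -c "
from h import *
plan([512.5,-38,294],Ro.from_euler('xyz',[np.pi,0,2.145]),3,.5)"
```

```text
joints [ 0.56  0.21 -0.64  1.76  0.13  1.22  0.46]
-0 -0 -0.002 0.2 -1.1 14.7 0.5;-0 -0 -0.002 0.3 -1.1 14.7 0.5;-0 -0 -0.002 0.3 -1.1 14.7 0.5
```

move_arm(deltas="0 0 -0.005 1 -3 15 0.5;0 0 0 0 0 15 0.5;0 0 0 0 0 14 0.5;0 0 0 0 0 0 0.5;0 0 0 0 0 0 0;0 0 0 0 0 0 0;0 0 0 0 0 0 0;0 0 0 0 0 0 0;0 0 0 0 0 0 0", squeeze=30)

```text
clock: 2.85
tool_pos: [512.3, -40.1, 295.2]
ee_rot: [-3.141, 0.001, 2.139]
ft_force: [-10.6, -5.9, 9.6]
gripper_width: 14.5
grip_force: 6.0
```

move_arm(deltas="0 0 0 0 -0.7 0 0;0 0 0 0 0 0 0;0 0 0 0 0 0 0;0 0 0 0 0 0 0", squeeze=30)

```text
clock: 3.18
tool_pos: [511.9, -40.4, 295.2]
ee_rot: [-3.141, 0.001, 2.139]
ft_force: [-3.5, -2.4, 5.1]
gripper_width: 13.6
grip_force: 30.0
```

move_arm(deltas="0 0 0.1 0 0 0 0;0 0 0.1 0 0 0 0;0 0 0.1 0 0 0 0;0 0 0.1 0 0 0 0;0 0 0.1 0 0 0 0;0 0 0.1 0 0 0 0;0 0 0.1 0 0 0 0;0 0 0.1 0 0 0 0;0 0 0.1 0 0 0 0;0 0 0.1 0 0 0 0;0 0 0.05 0 0 0 0;0 0 0 0 0 0 0")

```text
clock: 4.18
tool_pos: [511.3, -40.4, 295.2]
ee_rot: [-3.141, 0.002, 1.087]
ft_force: [-4.3, -1.5, 6.9]
gripper_width: 14.2
grip_force: 30.0
```

move_arm(deltas="0 0 0 0 0 0 0;0 0 0 0 0 0 0;0 0 0 0 0 0 0.5;0 0 0 0 0 0 0.5;0 0 0 0 0 0 0.5;0 0 0 0 0 0 0.5;0 0 0 0 0 -15 0.5;0 0 0 0 0 -30 0.5;0 0 0 0 0 -40 0.5;0 0 0 0 0 0 0.5")

```text
clock: 5.02
tool_pos: [515.0, -39.5, 386.4]
ee_rot: [3.131, -0.004, 1.09]
ft_force: [1.7, 0.4, 1.8]
gripper_width: 46.1
grip_force: 0.0
```

```bash
python3 - <<'E'
from h import *
b=snap('scene','s1')
D=cv2.resize(b['pixels'][170:250,255:375,::-1],None,fx=5,fy=5,interpolation=2); cv2.imwrite('pics/k1.png',D)
X=cloud(b); d=b['depth']
k=(X[...,2]>288)&(X[...,2]<310)&(d>0)&(np.hypot(X[...,0]-512,X[...,1]+39)<35); print(k.sum(),X[k].mean(0),cv2.minAreaRect(X[k][:,:2].astype(np.float32)))
print(ctrl.get_state()['joints'].round(2))
E
```

```text
126 [516.40073042 -38.18886219 300.07073402] ((512.78662109375, -41.567413330078125), (51.10076141357422, 15.025959014892578), 63.147701263427734)
[ 0.45  0.15 -0.49  1.71  0.07  1.3  -0.54]
```

View pics/k1.png

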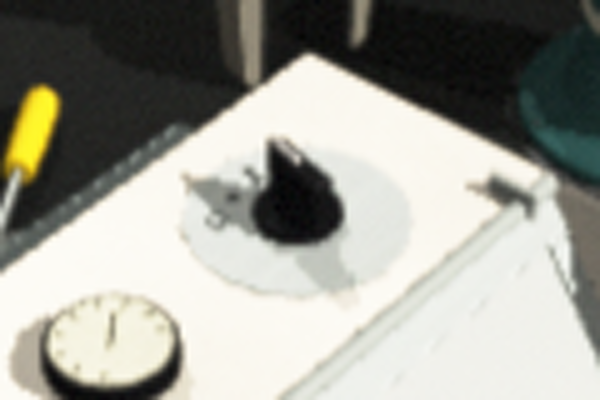

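The bar now lies at −116.9°, against −117° expected for the two-dot click. The selector is at speed two and the visor is shut. Next I'll go to the handle.

```bash
cat >> h.py <<'E'
def tool(phi,s=-1):
    z=ux*np.cos(phi)-np.array([0,0,np.sin(phi)]); x=s*uy; return Ro.from_matrix(np.c_[x,np.cross(z,x),z])
E
python3 -c "
from h import *
R=tool(.95); b=-R.as_matrix()[:,2]; print(b,R.as_euler('xyz'),handle(0)+120*b)
plan([620,255,390],R,20,.4)"
```

```text
[0.12194229 0.56875768 0.8134155 ] [-2.52079633  0.          2.93038898] [630.52448946 250.86232261 202.431468  ]
joints [ 0.45  0.15 -0.49  1.71  0.07  1.3  -0.54]
0.022 -0.028 -0.089 15.5 -2.1 -0.3 0.4;0.022 -0.028 -0.089 15.6 -0.7 -0.7 0.4;0.022 -0.028 -0.089 15.6 0.6 -1.2 0.4;0.022 -0.028 -0.089 15.5 2 -1.6 0.4;0.022 -0.028 -0.089 15.2 3.3 -2.1 0.4;0.022 -0.028 -0.089 14.7 4.6 -2.6 0.4;0.022 -0.028 -0.089 14.2 5.8 -3.1 0.4;0.022 -0.028 -0.089 13.5 7 -3.7 0.4;0.022 -0.028 -0.089 12.8 8 -4.2 0.4;0.022 -0.028 -0.089 11.9 9 -4.8 0.4;0.022 -0.028 -0.089 10.9 9.9 -5.3 0.4;0.022 -0.028 -0.089 9.8 10.7 -5.8 0.4
0.022 -0.028 -0.089 8.7 11.4 -6.3 0.4;0.022 -0.028 -0.089 7.4 12 -6.8 0.4;0.022 -0.028 -0.089 6.2 12.4 -7.3 0.4;0.022 -0.028 -0.089 4.8 12.8 -7.7 0.4;0.022 -0.028 -0.089 3.5 13 -8.1 0.4;0.022 -0.028 -0.089 2.1 13 -8.5 0.4;0.022 -0.028 -0.089 0.7 13 -8.8 0.4;0.022 -0.028 -0.089 -0.7 12.8 -9.1 0.4
```

move_arm(deltas="0.022 -0.028 -0.089 15.5 -2 0 0.4;0.022 -0.028 -0.089 15.5 -1 -1 0.4;0.022 -0.028 -0.089 15.5 0.5 -1 0.4;0.022 -0.028 -0.089 15.5 2 -1.5 0.4;0.022 -0.028 -0.089 15 3.5 -2 0.4;0.022 -0.028 -0.089 14.5 4.5 -2.5 0.4;0.022 -0.028 -0.089 14 6 -3 0.4;0.022 -0.028 -0.089 13.5 7 -3.5 0.4;0.022 -0.028 -0.089 13 8 -4 0.4;0.022 -0.028 -0.089 12 9 -5 0.4;0.022 -0.028 -0.089 11 10 -5 0.4;0.022 -0.028 -0.089 10 10.5 -6 0.4")

```text
clock: 6.07
tool_pos: [575.1, 137.0, 380.9]
ee_rot: [-2.755, 0.14, 2.206]
ft_force: [0.8, 0.2, -0.4]
gripper_width: 37.0
grip_force: 0.0
```

move_arm(deltas="0.022 -0.028 -0.089 8.5 11.5 -6 0.4;0.022 -0.028 -0.089 7.5 12 -7 0.4;0.022 -0.028 -0.089 6 12.5 -7 0.4;0.022 -0.028 -0.089 5 13 -7.5 0.4;0.022 -0.028 -0.089 3.5 13 -8 0.4;0.022 -0.028 -0.089 2 13 -8.5 0.4;0.022 -0.028 -0.089 0.5 13 -9 0.4;0.022 -0.028 -0.089 -0.5 13 -9 0.4;0 0 0 0 0 0 0.4;0 0 0 0 0 0 0.4")

```text
clock: 6.9
tool_pos: [616.5, 256.5, 382.6]
ee_rot: [-2.521, -0.011, 2.934]
ft_force: [-0.2, -0.2, 0.6]
gripper_width: 36.6
grip_force: 0.0
```

```bash
python3 -c "
from h import *
R=tool(.95); b=-R.as_matrix()[:,2]
plan(handle(0)+100*b,R,6,.4)"
```

```text
joints [-0.73  0.66  0.2   1.09  0.32  1.84  0.84]
0 -0.001 0.002 -2.9 17.1 28 0.4;0 -0.001 0.002 -2.8 17.1 28 0.4;0 -0.001 0.002 -2.7 17.1 28 0.4;0 -0.001 0.002 -2.7 17.1 28 0.4;0 -0.001 0.002 -2.6 17.1 28 0.4;0 -0.001 0.002 -2.6 17.1 28 0.4
```

move_arm(deltas="0 -0.005 0.005 -3 17 28 0.4;0 0 0 -3 17 28 0.4;0 0 0 -3 17 28 0.4;0 0 0 -3 17 28 0.4;0 0 0 -2.5 17 28 0.4;0 0 0 -2.5 17 28 0.4;0 0 0 0 0 0 0.4;0 0 0 0 0 0 0.4")

```text
clock: 7.57
tool_pos: [629.6, 234.8, 187.5]
ee_rot: [-2.521, -0.006, 2.927]
ft_force: [0.1, 1.2, 0.6]
gripper_width: 36.9
grip_force: 0.0
```

```bash
python3 - <<'E'
from h import *
b=snap('scene','s2')
cv2.imwrite('pics/s2c.png',cv2.resize(b['pixels'][160:400,220:500,::-1],None,fx=2.5,fy=2.5,interpolation=2))
R=tool(.95); z=R.as_matrix()[:,2]
plan(handle(0)+0*z,R,7,.4); print(cab(ctrl.get_state()['tool_pos']))
X=cab(cloud(b)); m=(abs(X[...,1])<66)&(np.hypot(X[...,0]+155,X[...,2]+155)<14)&(b['depth']>0)
print(m.sum(),X[m].mean(0).round(1))
E
```

```text
joints [-0.7   0.8   0.18  1.29  0.31  1.52  0.73]
0 -0.001 0 0.4 0.6 14.5 0.4;0 -0.001 0 0.4 0.6 14.5 0.4;0 -0.001 0 0.4 0.6 14.5 0.4;0 -0.001 0 0.4 0.6 14.5 0.4;0 -0.001 0 0.4 0.6 14.5 0.4;0 -0.001 0 0.5 0.6 14.5 0.4;0 -0.001 0 0.5 0.6 14.5 0.4
[-210.75239462    3.29117196  -70.29817696]
209 [-154.3   12.1 -147.6]
```

View pics/s2c.png

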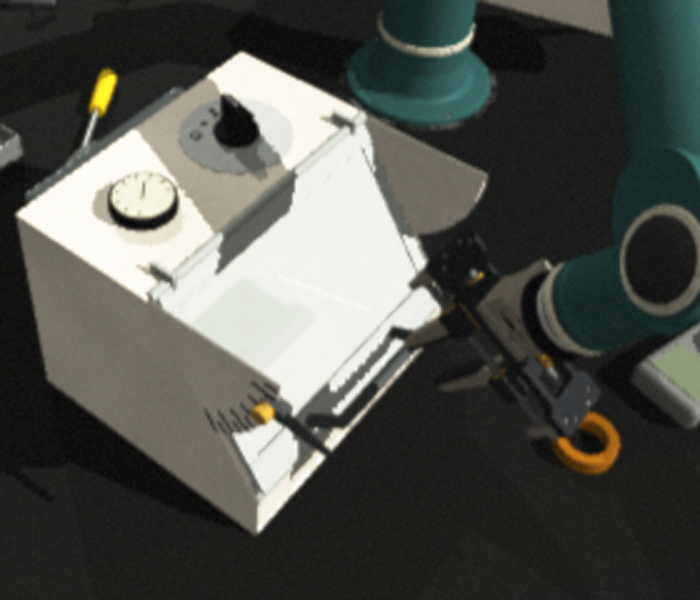

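The fingers, at about (430,350) in the crop, stand off in front of the handle bar (320–420, 330–420) and straddle it. The selector has one dot uncovered and its bar hides the two-dot mark. Next I'll advance along the tool and grip.

move_arm(deltas="0 -0.005 0 0.5 0.5 14.5 0.4;0 0 0 0.5 0.5 14.5 0.4;0 0 0 0.5 0.5 14.5 0.4;0 0 0 0.5 0.5 14.5 0.4;0 0 0 0.5 0.5 14.5 0.4;0 0 0 0.5 0.5 14.5 0.4;0 0 0 0 0.5 14 0.4;0 0 0 0 0 0 0.4;0 0 0 0 0 0 0.4")

```text
clock: 8.37
tool_pos: [616.8, 183.8, 106.5]
ee_rot: [-2.526, 0.003, 2.933]
ft_force: [0.4, 1.2, -0.1]
gripper_width: 36.6
grip_force: 0.0
```

move_arm(deltas="0 0 0 0 0 0 0;0 0 0 0 0 0 0;0 0 0 0 0 0 0;0 0 0 0 0 0 0;0 0 0 0 0 0 0;0 0 0 0 0 0 0;0 0 0 0 0 0 0;0 0 0 0 0 0 0", squeeze=20)

```text
clock: 9.03
tool_pos: [616.0, 182.2, 107.1]
ee_rot: [-2.52, 0.002, 2.933]
ft_force: [-2.5, -1.0, 9.6]
gripper_width: 13.4
grip_force: 20.0
```

```bash
python3 - <<'E'
from h import *
s=ctrl.get_state(); print(s['ft_force'],cab(s['tool_pos']))
# arc lift: rows of equal visor angle to 0.80, tool tilt phi .95->1.25
N=24; off=s['tool_pos']-handle(0); R0=Ro.from_euler('xyz',s['ee_rot']); out=[];
th=np.linspace(0,.825,N+1); A=R0
for k in range(N):
    w=(tool(.95+.3*k/N).inv()*tool(.95+.3*(k+1)/N)).as_rotvec(); d=A.inv().apply(handle(th[k+1])-handle(th[k]))
    A=A*Ro.from_rotvec(w); out.append(' '.join(f'{x:.3g}' for x in [*w.round(4),*d.round(1),0]))
print(';'.join(out[:12])); print(';'.join(out[12:]))
E
```

```text
[-2.48381214 -0.99880113  9.58918585] [-155.08279841    0.21419742 -152.89539307]
-0.0125 -0 -0 -0 1.1 -7.5 0;-0.0125 0 0 -0 0.9 -7.5 0;-0.0125 0 0 -0 0.8 -7.5 0;-0.0125 0 0 -0 0.6 -7.5 0;-0.0125 0 -0 -0 0.4 -7.5 0;-0.0125 -0 -0 -0 0.3 -7.5 0;-0.0125 -0 0 -0 0.1 -7.5 0;-0.0125 0 0 -0 -0.1 -7.6 0;-0.0125 0 -0 -0 -0.2 -7.5 0;-0.0125 0 0 -0 -0.4 -7.5 0;-0.0125 0 0 -0 -0.6 -7.5 0;-0.0125 -0 0 -0 -0.7 -7.5 0
-0.0125 -0 0 -0 -0.9 -7.5 0;-0.0125 0 -0 -0 -1 -7.5 0;-0.0125 0 0 -0 -1.2 -7.5 0;-0.0125 -0 -0 -0 -1.4 -7.4 0;-0.0125 0 0 -0 -1.5 -7.4 0;-0.0125 0 0 -0 -1.7 -7.4 0;-0.0125 -0 -0 -0 -1.9 -7.3 0;-0.0125 0 0 -0 -2 -7.3 0;-0.0125 0 0 -0 -2.2 -7.2 0;-0.0125 -0 0 -0 -2.3 -7.2 0;-0.0125 0 -0 -0 -2.5 -7.1 0;-0.0125 -0 -0 -0 -2.6 -7.1 0
```

move_arm(deltas="-0.0125 0 0 0 1.1 -7.5 0;-0.0125 0 0 0 0.9 -7.5 0;-0.0125 0 0 0 0.8 -7.5 0;-0.0125 0 0 0 0.6 -7.5 0;-0.0125 0 0 0 0.4 -7.5 0;-0.0125 0 0 0 0.3 -7.5 0;-0.0125 0 0 0 0.1 -7.5 0;-0.0125 0 0 0 -0.1 -7.5 0;-0.0125 0 0 0 -0.2 -7.5 0;-0.0125 0 0 0 -0.4 -7.5 0;-0.0125 0 0 0 -0.6 -7.5 0;-0.0125 0 0 0 -0.7 -7.5 0", squeeze=35)

```text
clock: 10.03
tool_pos: [625.9, 228.8, 179.8]
ee_rot: [-2.671, 0.001, 2.932]
ft_force: [0.3, -5.6, -2.8]
gripper_width: 12.9
grip_force: 35.0
```

```bash
python3 - <<'E'
from h import *
s=ctrl.get_state(); c=cab(s['tool_pos']); print(c,np.hypot(c[0],c[2]),s['joints'].round(2),s['ee_rot'])
print('visor by tcp',opening(c)-np.arctan2(45,215)) 
E
```

```text
[-2.02757924e+02  5.38565180e-02 -8.01611666e+01] 218.02887093516534 [-0.64  0.72  0.14  1.39  0.26  1.37  0.75] [-2.67068187e+00  5.62778657e-04  2.93232801e+00]
visor by tcp 0.4079775900860221
```

move_arm(deltas="-0.0125 0 0 0 -0.9 -7.5 0;-0.0125 0 0 0 -1 -7.5 0;-0.0125 0 0 0 -1.2 -7.5 0;-0.0125 0 0 0 -1.4 -7.4 0;-0.0125 0 0 0 -1.5 -7.4 0;-0.0125 0 0 0 -1.7 -7.4 0;-0.0125 0 0 0 -1.9 -7.3 0;-0.0125 0 0 0 -2 -7.3 0;-0.0125 0 0 0 -2.2 -7.2 0;-0.0125 0 0 0 -2.3 -7.2 0;-0.0125 0 0 0 -2.5 -7.1 0;0 0 0 0 0 0 0")

```text
clock: 11.03
tool_pos: [629.2, 244.8, 262.8]
ee_rot: [-2.813, 0.002, 2.933]
ft_force: [2.8, -5.2, -4.8]
gripper_width: 12.8
grip_force: 35.0
```

```bash
python3 - <<'E'
from h import *
s=ctrl.get_state(); c=cab(s['tool_pos']); print(c,np.hypot(c[0],c[2]),s['joints'].round(2),s['ft_force'])
print('visor by tcp',opening(c)-np.arctan2(45,215)) 
b=snap('scene','s3')
cv2.imwrite('pics/s3c.png',cv2.resize(b['pixels'][230:380,260:460,::-1],None,fx=4,fy=4,interpolation=2))
X=cab(cloud(b)); R=np.hypot(X[...,0],X[...,2])
m=(abs(X[...,1]-150)<14)&(R>60)&(R<228)&(X[...,0]<-40)&(X[...,2]>-150)&(b['depth']>0)
o=opening(X[m]); print(m.sum(),np.percentile(o,[10,30,50,70,90]))
q=X[m]; k=abs(o-np.median(o))<.08; print('line fit',np.polyfit(q[k,0],q[k,2],1), np.pi/2-np.arctan(np.polyfit(q[k,0],q[k,2],1)[0])-.58)
m=(abs(X[...,1]-174)<7)&(R>180)&(R<212)&(X[...,2]>-120)&(X[...,0]<0); print('ptr',m.sum(),np.median(opening(X[m])))
E
```

```text
[-2.19105912e+02 -1.79872634e-03  2.81180077e+00] 219.12395297718123 [-0.6   0.6   0.11  1.35  0.19  1.41  0.81] [ 2.79299728 -5.20091015 -4.83833199]
visor by tcp 0.797304795031205
701 [0.79421234 0.80655906 0.81385056 0.82350862 0.85406453]
line fit [0.2140375  5.31533378] 0.7799403197965556
ptr 56 0.8346602640051483
```

View pics/s3c.png

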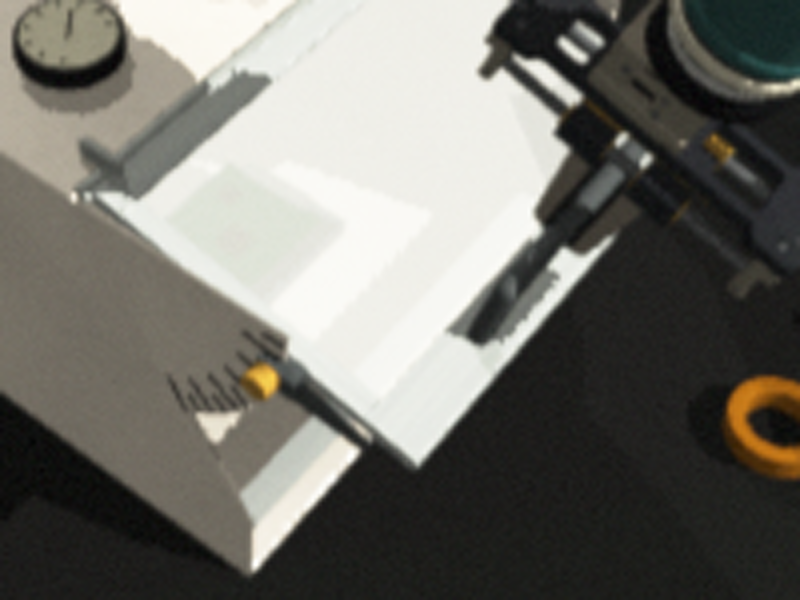

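The visor is up near the pointer. The blade, (300,375)→(370,440), and the visor's left edge, (290,350)→(415,467), look almost parallel. I'll check closer with an enlarged crop.

```bash
python3 - <<'E'
from h import *
b=dict(np.load('pics/s3.npz'));a=dict(np.load('pics/scene0.npz'))
f=lambda im:cv2.resize(im['pixels'][310:350,320:370,::-1],None,fx=8,fy=8,interpolation=2)
cv2.imwrite('pics/cmp.png',cv2.convertScaleAbs(np.hstack([f(a),f(b)]),alpha=1.1))
E
```

```text
(no output)
```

View pics/cmp.png

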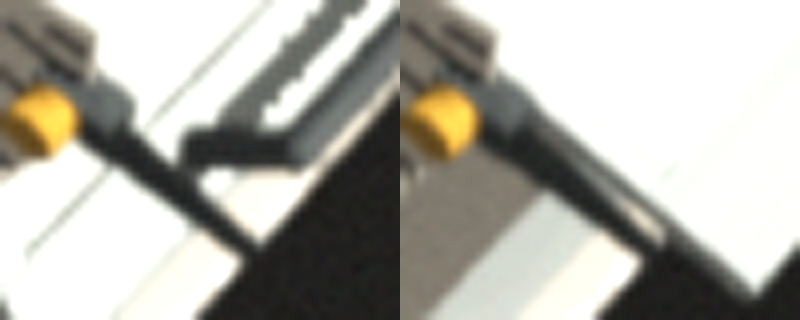

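```bash
python3 - <<'E'
from h import *
b=dict(np.load('pics/s3.npz')); f=lambda u,v:(320+u/8-.44,310+v/8-.44)
def ln(n,p,q,y,off=0):
    A,B=[ray_y(b,*f(*k),y) for k in(p,q)]; d=B-A
    for c in(A,B): R=np.hypot(c[0],c[2]); print(n,c.round(1),'pos ang',(opening(c)-off/R).round(3),end=' ')
    print('dir',np.round(np.arctan2(-d[0],-d[2])-.58,3))
ln('blade ctr',(105,135),(248,250),174)
ln('blade up',(130,135),(255,245),174); ln('blade low',(85,130),(240,255),174)
ln('visor top',(145,115),(358,290),160,5)
ln('visor top2',(180,138),(340,275),160,5)
E
```

```text
blade ctr [-156.3  174.   -25.9] pos ang 0.826 blade ctr [-203.4  174.   -33.8] pos ang 0.826 dir 0.825
blade up [-164.2  174.   -18.7] pos ang 0.877 blade up [-205.3  174.   -29.6] pos ang 0.847 dir 0.73
blade low [-149.7  174.   -29.6] pos ang 0.796 blade low [-201.1  174.   -38.3] pos ang 0.803 dir 0.824
visor top [-159.   160.   -29.8] pos ang 0.775 visor top [-229.2  160.   -43.6] pos ang 0.781 dir 0.796
visor top2 [-170.6  160.   -29.6] pos ang 0.79 visor top2 [-223.3  160.   -42.4] pos ang 0.781 dir 0.754
```

Blade ≈ 0.825 and visor ≈ 0.785, so I'll raise it about 0.035 rad (8 mm).

move_arm(deltas="0 0 0 0 -1 -2.6 0;0 0 0 0 -1 -2.6 0;0 0 0 0 -1 -2.4 0;0 0 0 0 0 0 0;0 0 0 0 0 0 0;0 0 0 0 0 0 0;0 0 0 0 0 0 0;0 0 0 0 0 0 0;0 0 0 0 0 0 0")

```text
clock: 11.83
tool_pos: [629.2, 244.9, 268.3]
ee_rot: [-2.811, 0.001, 2.935]
ft_force: [4.2, -3.7, -4.4]
gripper_width: 13.1
grip_force: 35.0
```

```bash
python3 - <<'E'
from h import *
s=ctrl.get_state(); c=cab(s['tool_pos']); print(c,np.hypot(c[0],c[2]),s['ft_force'],s['grip_force'])
print('visor by tcp',opening(c)-np.arctan2(45,215)) 
b=snap('scene','s4')
X=cab(cloud(b)); R=np.hypot(X[...,0],X[...,2])
m=(abs(X[...,1]-150)<14)&(R>60)&(R<228)&(X[...,0]<-40)&(X[...,2]>-150)&(b['depth']>0)
o=opening(X[m]); q=X[m]; k=abs(o-np.median(o))<.08; p=np.polyfit(q[k,0],q[k,2],1); print('fit',p,np.pi/2-np.arctan(p[0])-.58, np.median(o-5/R[m]))
XX=cloud(b); k=(XX[...,2]>288)&(XX[...,2]<310)&(np.hypot(XX[...,0]-512,XX[...,1]+39)<35); print(cv2.minAreaRect(XX[k][:,:2].astype(np.float32)))
cv2.imwrite('pics/s4c.png',cv2.resize(b['pixels'][310:350,320:370,::-1],None,fx=12,fy=12,interpolation=2))
E
```

```text
[-2.19144881e+02 -6.74220692e-02  8.33255779e+00] 219.30323813951208 [ 4.19459079 -3.74929979 -4.36585921] 35.0143039226532
visor by tcp 0.8224771793847855
fit [0.18848762 5.16718338] 0.8044944668504613 0.8078674832633185
((513.6193237304688, -40.50836944580078), (48.831581115722656, 16.254291534423828), 62.50577926635742)
```

View pics/s4c.png

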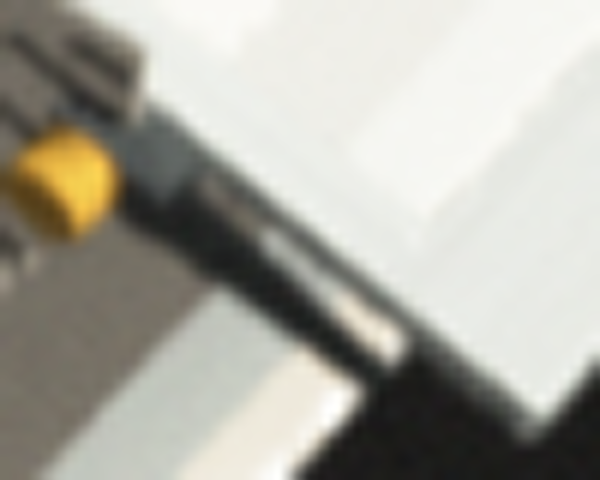

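The visor side and blade run parallel. The visor is at about 0.81 by camera and 0.82 by TCP, against about 0.825 for the pointer. The selector bar is still at −117°, so I'll hand in.

```bash
python3 -c "
from workcell import job
print(job.hand_in())"
```

```text
the job is handed in; nothing more can be done
None
```

The job is handed in (no verdict was returned): the fan selector is at speed two, and the gripper is holding the visor at about 0.81–0.82 rad, in line with the pointer at about 0.825 rad.

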